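Weigh a part-used solder reel on the bench balance

TASK

Weigh the taller of the two solder reels: set it gently upright on the pan of the bench balance and let go, then push the poise along the beam with the fingers, without gripping it, until the beam rests level by itself with nothing touching it. Treat the balance gently: no hard pushing or pressing on any part of it, and leave the other things on the worktop where they are.

Things in the scene. Friction and masses are not known exactly. Their poses are not given: they have to be found in the camera images.
- balance: Bench balance, fixed: grey base plate 88 x 400 x 18 mm, pivot stand, aluminium beam, steel pan. Origin on the worktop under the beam's pivot (pivot 90 mm up). The beam runs from the pivot along this body's -y; the pan is on the short arm, 85 mm along +y; z is up. Delicate: the robot must not push, press or grip it with more than 15 N, nor set the reel down with more than 20 N
- beam_tip (a point): Free end of the beam, 258 mm from the pivot, 90 mm above the worktop when level. It plays between the two uprights of a dark gate (236 mm from the pivot, 28 mm wide, top 129 mm up), where a white line on each upright, 90 mm up, marks level
- pan_top (a point): Centre of the upper face of the round steel pan, 82 mm across with a rim 3 mm high; 121 mm above the worktop when the beam is level. The pan moves up and down 8.5 mm with the beam and stays horizontal; the balance does not depend on where on the pan the reel stands
- beam (a joint): Tilt of the beam, rad: 0 level, positive is poise end down and pan up, stops at -0.10 and 0.10. At rest about 1.5 s after it is let go. With the reel on, 1 mm of poise travel outward adds about 0.007 rad, so over 15 mm from balance it lies on a stop. A push on the poise tilts it too, so it tells the weight only when untouched
- poise (a joint): Place of the poise along the beam, m: 0 at its inner stop (45 mm from the pivot), growing outward (balance's -y) to the outer stop at 0.140. About 1.5 N of sliding friction; it stays where it is left. It starts within 25 mm of the inner stop; balance with the reel on lies somewhere from 0.055 to 0.13
- poise_fin (a point): On the poise's upright steel fin, the part to push: 12 mm thick along the beam, 26 mm wide across it. The point is in mid-thickness, 15 mm below the fin's top and 40 mm above the wider saddle (28 mm across, 26 mm along the beam). It is 55 mm above the beam's centre line, so 145 mm above the worktop at level, and goes up and down with the beam. Axes as the balance's
- reel_centre (a point): Centre, half-way up, of the taller solder reel: a cylinder 45 mm in diameter, 45 mm tall, pale flanges, upright on the worktop. Its weight is unknown (part-used), 0.2 to 0.4 kg; z is up
- small_reel: Shorter solder reel, 38 mm in diameter, 22 mm tall; a bystander. Origin at the centre of its underside
- flux_tin: Flat round tin, 56 mm in diameter, 22 mm tall; a bystander. Origin at the centre of its underside
- van_body: Model van body, 41 x 88 x 43 mm, a bystander behind the balance. Origin at the centre of its underside
Things that resemble listed ones, but are neither listed nor needed, are in the scene too. Leave any blue look-alike of the part that bears reel_centre alone.

How it is judged:
By the outcome, as a careful person would: the job done as asked, in the order asked, and still so for the second after the job is handed in, with the robot touching nothing.
It also fails if it takes over 67 s, if anything falls off the work surface, if the arm or the gripper's body presses on something with over 40 N, if the wrist force passes 120 N, or if a joint passes its speed limit or range.

ROBOT

A 7-joint arm with a two-finger parallel gripper is mounted at the origin on a cart in front of the work surface, level with it; the furniture and walls round the work are solid. World frame = base frame: x ahead of the robot, y to its left, z up, the work surface at z = 0. Lengths are in m, angles in rad, forces in N, time in s.
With the tool pointing down it reaches from about 0.425 to 0.875 m from the base axis. Payload 8.4 kg.
Tool frame: the origin (TCP) lies at the very end of the fingers, on their centre line; the grasp point (between the pads) lies env.pinch_z behind it (env.pinch_z is the distance from the TCP to the grasp point, in m); z points along the fingers, y is the line along which they close (so a half turn about z gives the same grasp; the last joint's range is limited). The gripper opens to 87 mm and grips with 3 to 60 N. Pads are 19 mm wide; open, the fingers measure 117 mm over their backs; the gripper's body (75 mm by 190 mm) begins 51 mm behind the grasp point.
Start: joints at [1.222, 0.333, 0.04, 1.465, -0.013, 1.343, -0.059], TCP at [0.161, -0.63, 0.223] pointing down, gripper open.
Joint ranges: [-2.58, 2.58], [-0.38, 2.09], [-1.3, 1.39], [0.25, 2.4], [-1.5, 4.64], [0.08, 2.09], [-2.65, 2.65]. Speed limits (rad/s): [2.22, 2.22, 2.79, 2.79, 3.14, 3.14, 3.14].

INTERFACE

Orientations are given as a unit quaternion [w, x, y, z].
In Python, from bench import env, viewer, ticket gives the robot as it stands. The module is installed in compiled form; this text tells all that it offers.
- The arm moves only by the shell command python3 -m pendant 'ROWS' [OPENING] [FORCE]. ROWS is JSON, a list of rows, each an object with "dp": the shift along the tool's x, y, z in cm, a list of three; "dr": the turn, a rotation vector about the tool's x, y, z in degrees, a list of three. In form: [{"dp": [tx, ty, tz], "dr": [wx, wy, wz]}, ...]. A call has 1 to 20 rows; each row is the pose to reach, as a shift and turn from the pose commanded when the call began, along the tool's axes at that moment; what a row does not reach only later rows make up. A row lasts 1/12 s, in which the tool goes at most 41.7 mm and 7.16 degrees, less where a joint would pass 70% of its speed; a pose out of reach is approached as far as the arm can. A call with a gripper value outside its range is refused whole. OPENING is the closure, from 0 (fully open) to 1 (shut), set as the call begins (- or left out, the last holds). The fingers move at their own pace and stop on an object; FORCE is the grip in N (left out, the last holds). Time passes only in rows, so rows that repeat a pose let the fingers close. It gives the time, the measured TCP pose, the force, the opening and the grip force at its end, in the units of the state.
- env.observe(): the state, without advancing time (a new reading comes with each control period).
- viewer.grab_frame(name): name is "side" or "top" or "wrist"; returns (picture, depth): 420x560x3 uint8, blue, green, red; 420x560 float32, m along the optical axis (not along the pixel's ray), 0 where there is no reading.
- viewer.camera_model(name): a dict with "fx", "fy", "cx", "cy" (pixels), "R" (3x3) and "t" (3): a world point X has camera coordinates R X + t. Camera axes: x right, y down, z forward; pixel columns grow to the right and rows downward; lengths in m; the calibration is good to about 2 mm. A picture is of the moment at which its call begins: read the wrist's pose just before it. camera_model takes no time and is no camera call; for the wrist camera it gives the pose at the moment of the call.
- ticket.close_job(): hands the job in; it is judged then, once.
The state is a dict: "clock": time; "joint_pos": joint angles; "joint_velocities": joint speeds; "joint_efforts": joint torques, N m; "eef_pos": TCP position; "tcp_rot": TCP orientation; "wrist_force": force on the tool from outside, world axes, zero at the start; "torque": the same for the moment, N m; "grip_width": finger opening in m; "finger_force": force on a finger pad.
Only numpy, scipy, OpenCV 4.12 (cv2) and the standard library are available. Lean on these libraries where they do the work, as an engineer would, in place of code of your own. Each camera call takes 0.05 s, during which the arm holds its last target. There are 200 camera calls.

## Working session

There is one attempt and no reset: what is moved stays moved. The work goes in short steps, Python scripts to look and compute and a shell command to move; the robot and the scene stay as the last step left them, time stands still between calls to the robot, and variables do not carry over. Pictures are saved under pics/ and viewed, at most 10 in all, crops included, and the job is handed in when it is done.

```bash
mkdir -p pics
python3 - <<'E'
from bench import env, viewer
import cv2,numpy as np
s=env.observe();print({k:np.round(v,3).tolist() if not isinstance(v,dict) else v for k,v in s.items()},env.pinch_z)
for n in("side","top"):
    p,d=viewer.grab_frame(n);cv2.imwrite(f"pics/{n}0.png",p);np.save(f"pics/{n}0.npy",d)
    m=viewer.camera_model(n);print(n,{k:np.round(v,3).tolist() for k,v in m.items()})
E
```

```text
{'clock': 0.0, 'joint_pos': [1.222, 0.334, 0.04, 1.466, -0.013, 1.343, -0.059], 'joint_velocities': [-0.001, -0.0, -0.001, -0.001, 0.002, 0.001, -0.002], 'joint_efforts': [0.001, -65.636, 1.336, -40.381, -0.06, 0.045, 0.0], 'eef_pos': [0.161, -0.629, 0.222], 'tcp_rot': [-0.001, 0.992, 0.125, -0.0], 'wrist_force': [-0.248, -0.388, -0.596], 'torque': [-0.002, 0.017, 0.004], 'finger_force': 0.0, 'grip_width': 0.087} 0.0187
side {'fx': 395.646, 'fy': 395.646, 'cx': 277.319, 'cy': 204.991, 'R': [[0.708, -0.706, -0.021], [-0.319, -0.293, -0.901], [0.63, 0.645, -0.432]], 't': [-0.372, 0.28, 0.61]}
top {'fx': 398.354, 'fy': 398.354, 'cx': 281.135, 'cy': 204.416, 'R': [[0.029, -1.0, 0.0], [-0.989, -0.029, -0.144], [0.144, 0.004, -0.99]], 't': [0.004, 0.562, 1.097]}
```

View pics/top0.png

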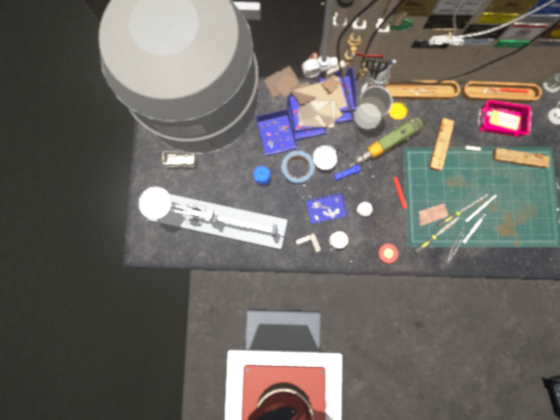

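View pics/side0.png

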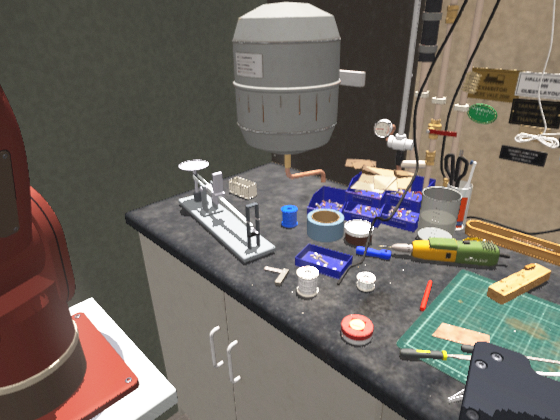

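The top view shows the pan at (155,203), with the beam running right to its gate at about (280,230). The tall pale reel is at top (339,240) / side (308,281), the short one at top (364,209) / side (366,281). A blue look-alike stands at top (262,176). A drum hangs behind the pan.

```bash
cat > h.py <<'E'
import numpy as np,cv2
from bench import env,viewer
def ray(m,u,v):
    R=np.array(m["R"]);t=np.array(m["t"]);d=R.T@np.array([(u-m["cx"])/m["fx"],(v-m["cy"])/m["fy"],1]);return -R.T@t,d
def plane(m,u,v,z):
    o,d=ray(m,u,v);return o+d*(z-o[2])/d[2]
def cloud(m,D):
    v,u=np.mgrid[:D.shape[0],:D.shape[1]];c=np.stack([(u-m["cx"])/m["fx"]*D,(v-m["cy"])/m["fy"]*D,D],-1)
    P=(c-np.array(m["t"]))@np.array(m["R"]);P[D<=0]=np.nan;return P
def tri(m1,p1,m2,p2):
    o1,d1=ray(m1,*p1);o2,d2=ray(m2,*p2)
    k=np.linalg.lstsq(np.stack([d1,-d2],1),o2-o1,rcond=None)[0];a=o1+k[0]*d1;b=o2+k[1]*d2
    return (a+b)/2,np.linalg.norm(a-b)
def proj(m,X):
    c=np.array(m["R"])@X+m["t"];return c[0]/c[2]*m["fx"]+m["cx"],c[1]/c[2]*m["fy"]+m["cy"]
E
python3 - <<'E'
from h import *
r=lambda x:np.round(x,3).tolist()
T=viewer.camera_model("top");S=viewer.camera_model("side")
PT=cloud(T,np.load("pics/top0.npy"));PS=cloud(S,np.load("pics/side0.npy"))
for n,(u,v) in dict(reel=(339,240),small=(364,209),pan=(155,203),gate=(278,230),plateend=(283,240),blue=(262,176)).items(): print(n,r(PT[v,u]))
# things in the side/top clouds with z in bands
for nm,P in(("top",PT),("side",PS)):
    img=cv2.imread(f"pics/{nm}0.png")
    for lo,hi in((.033,.056),(.105,.14),(.14,.18)):
        mk=((P[...,2]>lo)&(P[...,2]<hi)&(P[...,0]>.35)&(P[...,0]<.66)&(P[...,1]>-.25)&(P[...,1]<.42)).astype(np.uint8)
        n,l,st,c=cv2.connectedComponentsWithStats(mk)
        for i in range(1,n):
            if st[i,4]>5:
                q=P[l==i];print(nm,lo,r(c[i]),st[i].tolist(),r(q.min(0)),r(q.max(0)))
q=PT[(PT[...,2]>.25)];print("high",[r(np.nanpercentile(PT[20:150,100:255].reshape(-1,3),k,axis=0)) for k in(2,50,98)])
q=PS[10:150,235:340].reshape(-1,3);print("drum side",[r(np.nanpercentile(q,k,axis=0)) for k in(5,50,95)])
for nm,b in(("top",(140,180,300,260)),("side",(170,150,400,310))):
    im=cv2.imread(f"pics/{nm}0.png")[b[1]:b[3],b[0]:b[2]];cv2.imwrite(f"pics/{nm}c.png",cv2.resize(im,None,fx=3.4,fy=3.4,interpolation=2))
E
```

```text
reel [0.465, -0.145, 0.041]
small [0.558, -0.22, 0.02]
pan [0.542, 0.352, 0.132]
gate [0.49, 0.028, 0.019]
plateend [0.462, 0.012, 0.014]
blue [0.641, 0.078, 0.046]
top 0.033 [261.857, 174.87] [255, 170, 15, 12, 154] [0.626, 0.058, 0.039] [0.66, 0.099, 0.052]
top 0.033 [297.453, 177.115] [283, 170, 31, 14, 192] [0.625, -0.068, 0.034] [0.66, 0.018, 0.053]
top 0.033 [198.833, 209.667] [197, 209, 4, 2, 6] [0.538, 0.251, 0.039] [0.541, 0.26, 0.053]
top 0.033 [339.603, 239.397] [332, 232, 16, 16, 204] [0.445, -0.167, 0.039] [0.487, -0.125, 0.052]
top 0.105 [155.021, 202.578] [139, 187, 33, 32, 813] [0.502, 0.31, 0.124] [0.586, 0.395, 0.137]
top 0.105 [212.571, 216.286] [210, 212, 5, 9, 14] [0.503, 0.197, 0.106] [0.525, 0.208, 0.14]
top 0.105 [274.019, 228.868] [271, 224, 7, 11, 53] [0.47, 0.03, 0.111] [0.497, 0.045, 0.132]
top 0.14 [210.02, 214.12] [207, 209, 7, 11, 50] [0.502, 0.195, 0.144] [0.528, 0.209, 0.156]
side 0.033 [197.0, 193.373] [194, 190, 7, 8, 51] [0.534, 0.339, 0.033] [0.556, 0.356, 0.055]
side 0.033 [204.651, 204.674] [202, 200, 6, 10, 43] [0.508, 0.255, 0.033] [0.516, 0.2
[... 328 characters left out ...]
, 233, 13, 11, 65] [0.47, 0.028, 0.033] [0.497, 0.046, 0.056]
side 0.033 [307.579, 273.339] [297, 265, 22, 18, 304] [0.443, -0.169, 0.033] [0.489, -0.125, 0.049]
side 0.105 [193.536, 164.924] [179, 159, 30, 16, 291] [0.503, 0.306, 0.105] [0.585, 0.396, 0.135]
side 0.105 [217.48, 184.165] [212, 177, 11, 15, 127] [0.504, 0.196, 0.105] [0.543, 0.266, 0.14]
side 0.105 [251.673, 207.791] [245, 202, 14, 15, 110] [0.469, 0.028, 0.105] [0.499, 0.045, 0.132]
side 0.14 [216.944, 174.681] [212, 171, 11, 9, 72] [0.502, 0.194, 0.14] [0.529, 0.208, 0.157]
high [[0.654, 0.091, -0.001], [0.731, 0.213, 0.49], [0.83, 0.48, 0.538]]
drum side [[0.656, 0.085, 0.185], [0.707, 0.137, 0.362], [0.858, 0.276, 0.505]]
```

View pics/sidec.png

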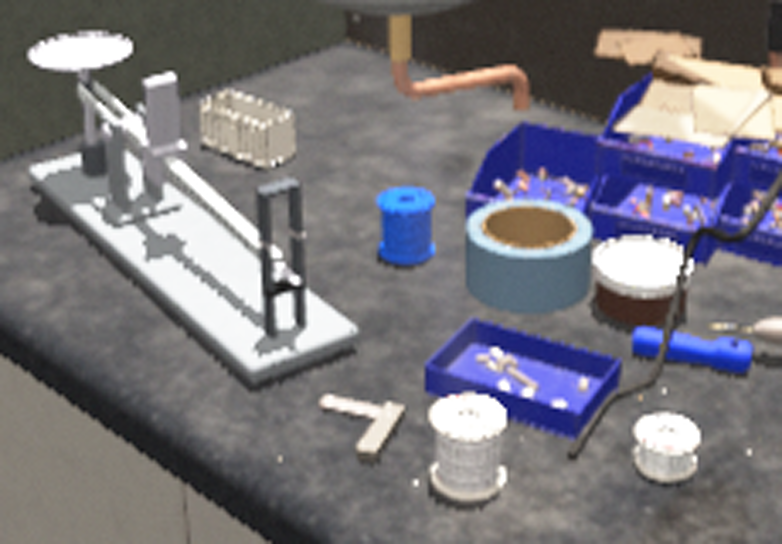

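The crop shows the tall reel at side (308,281) with the T-piece and blue tray close to it. The fin stands near the pivot, and the gate is at side (252,215). I'll check the finger clearances around the reel and refine the points.

Run:
```python
from h import *
T=viewer.camera_model("top");S=viewer.camera_model("side")
PT=cloud(T,np.load("pics/top0.npy"));PS=cloud(S,np.load("pics/side0.npy"))
def circ(P,lo,hi,c,rad):
    k=(P[...,2]>lo)&(P[...,2]<hi)&(np.hypot(P[...,0]-c[0],P[...,1]-c[1])<rad)
    m=k.astype(np.uint8);cn=max(cv2.findContours(m,0,1)[0],key=cv2.contourArea);e=cv2.fitEllipse(cn);return e[0],np.median(P[k][:,2]),e[1]
rt=circ(PT,.036,.056,(.465,-.146),.04);rs=circ(PS,.041,.056,(.465,-.146),.04)
print("reel",rt,rs,tri(T,rt[0],S,rs[0]),plane(T,*rt[0],.045))
rt=circ(PT,.115,.145,(.543,.352),.06);rs=circ(PS,.118,.145,(.543,.352),.06)
print("pan",rt,rs,tri(T,rt[0],S,rs[0]),plane(T,*rt[0],.132))
c=np.array([.466,-.147])
for P in(PT,PS):
    q=P[np.isfinite(P[...,2])];q=q[(q[:,2]>.008)&(q[:,2]<.1)];d=q[:,:2]-c;r=np.hypot(*d.T);a=np.degrees(np.arctan2(d[:,1],d[:,0]))%360
    for b in range(0,360,20):
        k=(a>=b)&(a<b+20)&(r>.03);
        if k.any() and r[k].min()<.1: print(b,r[k].min().round(3),end=' ; ')
    print()
q=PS[np.isfinite(PS[...,2])];k=(q[:,0]>.6)&(q[:,2]>.1)&(q[:,1]>.05)&(q[:,1]<.5)&(q[:,0]<.9);q=q[k]
for z in(.1,.15,.2,.3,.4): 
    w=q[(q[:,2]>z)&(q[:,2]<z+.05)]; 
    if len(w): print(z,w.min(0).round(3),w.max(0).round(3))
```

```text
reel ((339.6011047363281, 239.39889526367188), np.float64(0.045520533976620044), (14.996256828308105, 15.489670753479004)) ((307.5755920410156, 271.9932556152344), np.float64(0.046755291978612355), (13.516695976257324, 21.291351318359375)) (array([ 0.46615049, -0.14649535,  0.04514832]), np.float64(0.00025507204665732624)) [ 0.46606688 -0.14642733  0.045     ]
pan ((155.0299835205078, 202.57948303222656), np.float64(0.1296202533560169), (30.55644416809082, 32.12173080444336)) ((193.50875854492188, 164.4790496826172), np.float64(0.13147049060635546), (10.49886417388916, 29.524471282958984)) (array([0.5436077 , 0.35133193, 0.13190962]), np.float64(0.0009011027390395044)) [0.5432216  0.35155637 0.132     ]
0 0.063 ; 20 0.065 ; 40 0.072 ; 60 0.075 ; 80 0.061 ; 100 0.058 ; 120 0.094 ; 320 0.064 ; 340 0.066 ; 
0 0.063 ; 20 0.064 ; 40 0.07 ; 60 0.069 ; 80 0.061 ; 100 0.057 ; 120 0.058 ; 320 0.068 ; 340 0.066 ; 
0.1 [0.6   0.051 0.1  ] [0.9   0.486 0.15 ]
0.15 [0.601 0.096 0.15 ] [0.866 0.486 0.2  ]
0.2 [0.6   0.082 0.2  ] [0.875 0.486 0.25 ]
0.3 [0.6   0.077 0.3  ] [0.892 0.486 0.35 ]
0.4 [0.6   0.082 0.4  ] [0.89  0.486 0.45 ]
```

```bash
python3 - <<'E'
from h import *
S=viewer.camera_model("side");PS=cloud(S,np.load("pics/side0.npy"));im=cv2.imread("pics/side0.png")
for v in range(205,285,6):
    r=im[v,330:395].astype(int).sum(1);u=330+r.argmin();print((u,v),r.min(),PS[v,u].round(3).tolist())
s=env.observe();print(s['eef_pos'])
E
python3 -m pendant '[{"dp":[0,0,0],"dr":[0,0,7]},{"dp":[4,0,-1],"dr":[0,0,14]},{"dp":[8,0,-2],"dr":[0,0,21]}]' 0.2 20
```

```text
(np.int64(387), 205) 168 [0.858, -0.09, 0.037]
(np.int64(384), 211) 176 [nan, nan, nan]
(np.int64(376), 217) 116 [0.713, -0.144, 0.074]
(np.int64(373), 223) 149 [0.713, -0.138, 0.056]
(np.int64(370), 229) 236 [0.699, -0.14, 0.046]
(np.int64(346), 235) 126 [0.678, -0.087, 0.017]
(np.int64(350), 241) 128 [0.673, -0.103, 0.009]
(np.int64(354), 247) 169 [0.667, -0.12, 0.001]
(np.int64(330), 253) 182 [0.593, -0.105, 0.013]
(np.int64(381), 259) 164 [0.665, -0.195, 0.002]
(np.int64(347), 265) 169 [0.577, -0.164, 0.015]
(np.int64(342), 271) 173 [0.549, -0.171, 0.017]
(np.int64(343), 277) 175 [0.544, -0.178, 0.008]
(np.int64(339), 283) 179 [0.523, -0.184, 0.006]
[ 0.1605804  -0.62942615  0.22179654]
clock: 0.35
eef_pos: [0.2355, -0.6104, 0.2418]
tcp_rot: [-0.001, 0.998, -0.064, -0.001]
wrist_force: [2.2, 0.3, 0.3]
grip_width: 0.0746
finger_force: 0.0
```

```bash
cat >> h.py <<'E'
from scipy.spatial.transform import Rotation as Ro
def go(X,yaw=None):
    """dp (cm, tool axes) to world X with TCP; yaw of tool x in deg, tool down"""
    s=env.observe();q=np.array(s["tcp_rot"]);R=Ro.from_quat(q[[1,2,3,0]])
    out=(R.inv().apply(np.array(X)-s["eef_pos"])*100).round(2)
    x=R.apply([1,0,0]);cur=np.degrees(np.arctan2(x[1],x[0]))
    T=Ro.from_euler('z',cur if yaw is None else yaw,degrees=True)*Ro.from_euler('x',180,degrees=True)
    print("dp",out,"dr",np.degrees((R.inv()*T).as_rotvec()).round(1),"yaw",cur.round(1),"f",np.round(s["wrist_force"],1),"t",s["clock"],"w",s["grip_width"])
E
python3 -c "
from h import *
go([.466,-.1465,.12],-30)"
```

```text
dp [ 16.92 -48.96  12.19] dr [-0.   0.1 22.6] yaw -7.4 f [2.2 0.3 0.3] t 0.35 w 0.07455736757387961
```

```bash
python3 -m pendant '[{"dp":[1.4,-4,0],"dr":[0,0,0]},{"dp":[2.8,-8,0],"dr":[0,0,2]},{"dp":[4.1,-12,0],"dr":[0,0,5]},{"dp":[5.5,-16,1],"dr":[0,0,8]},{"dp":[6.9,-20,2],"dr":[0,0,12]},{"dp":[8.3,-24,3],"dr":[0,0,16]},{"dp":[9.7,-28,4],"dr":[0,0,19]},{"dp":[11,-32,5],"dr":[0,0,22.6]},{"dp":[12.4,-36,6],"dr":[0,0,22.6]},{"dp":[13.8,-40,8],"dr":[0,0,22.6]},{"dp":[15.2,-44,10],"dr":[0,0,22.6]},{"dp":[16.4,-47.5,12],"dr":[0,0,22.6]},{"dp":[16.92,-48.96,12.2],"dr":[0,0,22.6]},{"dp":[16.92,-48.96,12.2],"dr":[0,0,22.6]},{"dp":[16.92,-48.96,12.2],"dr":[0,0,22.6]},{"dp":[16.92,-48.96,12.2],"dr":[0,0,22.6]}]'
python3 - <<'E'
from h import *
go([.466,-.1465,.014],-30)
m=viewer.camera_model("wrist");p,d=viewer.grab_frame("wrist");cv2.imwrite("pics/w1.png",p)
print(proj(m,np.array([.466,-.1465,.045])))
E
```

```text
clock: 1.68
eef_pos: [0.463, -0.1439, 0.1205]
tcp_rot: [0.0, 0.968, -0.253, -0.0]
wrist_force: [-0.5, -1.1, -0.1]
grip_width: 0.0696
finger_force: 0.0
dp [ 0.4   0.08 10.65] dr [0.  0.  0.7] yaw -29.3 f [-0.5 -1.1 -0.1] t 1.6833 w 0.06957640038730498
(np.float64(280.63410708033655), np.float64(207.75523932326087))
```

View pics/w1.png

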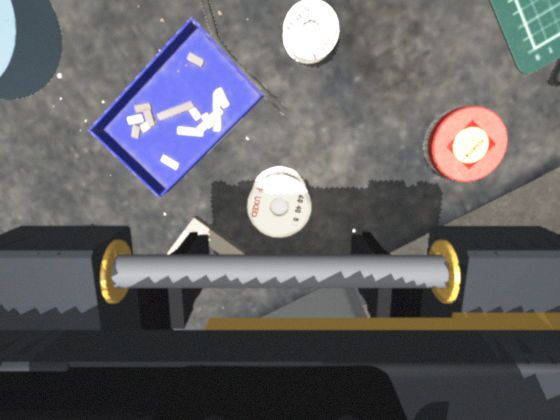

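The wrist view puts the reel hub at (279,207), against a predicted (281,208), so the position is confirmed. The T-piece at (200,235) clears the fingers. Descending.

```bash
python3 -m pendant '[{"dp":[0.4,0.08,2],"dr":[0,0,0.7]},{"dp":[0.4,0.08,4.5],"dr":[0,0,0.7]},{"dp":[0.4,0.08,7],"dr":[0,0,0.7]},{"dp":[0.4,0.08,9],"dr":[0,0,0.7]},{"dp":[0.4,0.08,10.2],"dr":[0,0,0.7]},{"dp":[0.4,0.08,10.65],"dr":[0,0,0.7]},{"dp":[0.4,0.08,10.65],"dr":[0,0,0.7]},{"dp":[0.4,0.08,10.65],"dr":[0,0,0.7]},{"dp":[0.4,0.08,10.65],"dr":[0,0,0.7]}]'
python3 -c "
from h import *
go([.466,-.1465,.014],-30)"
```

```text
clock: 2.48
eef_pos: [0.4671, -0.1469, 0.0152]
tcp_rot: [0.0, 0.966, -0.259, 0.001]
wrist_force: [0.3, 0.1, 0.9]
grip_width: 0.0694
finger_force: 0.0
dp [-0.11  0.03  0.12] dr [-0.  -0.1 -0. ] yaw -30.0 f [0.3 0.1 0.9] t 2.4833 w 0.06937762934147852
```

```bash
python3 -m pendant '[{"dp":[0,0,0],"dr":[0,0,0]},{"dp":[0,0,0],"dr":[0,0,0]},{"dp":[0,0,0],"dr":[0,0,0]},{"dp":[0,0,0],"dr":[0,0,0]},{"dp":[0,0,0],"dr":[0,0,0]},{"dp":[0,0,0],"dr":[0,0,0]},{"dp":[0,0,0],"dr":[0,0,0]},{"dp":[0,0,0],"dr":[0,0,0]}]' 0.6 20
python3 -m pendant '[{"dp":[0,0,-1],"dr":[0,0,0]},{"dp":[0,0,-3],"dr":[0,0,0]},{"dp":[0,0,-6],"dr":[0,0,0]},{"dp":[0,0,-10],"dr":[0,0,0]},{"dp":[0,0,-14],"dr":[0,0,0]},{"dp":[0,0,-17],"dr":[0,0,0]},{"dp":[0,0,-19],"dr":[0,0,0]},{"dp":[0,0,-20],"dr":[0,0,0]},{"dp":[0,0,-20],"dr":[0,0,0]},{"dp":[0,0,-20],"dr":[0,0,0]}]'
python3 -c "
from h import *
go([.543,.3515,.22],-10.9)"
```

```text
clock: 3.15
eef_pos: [0.4666, -0.146, 0.0143]
tcp_rot: [-0.0, 0.966, -0.259, 0.0]
wrist_force: [0.7, 1.0, 3.4]
grip_width: 0.0442
finger_force: 20.0
clock: 3.98
eef_pos: [0.4658, -0.1461, 0.2132]
tcp_rot: [0.0, 0.966, -0.259, -0.001]
wrist_force: [-0.2, -0.4, -4.2]
grip_width: 0.044
finger_force: 20.0
dp [-18.19 -46.96  -0.68] dr [  0.    0.1 -19.1] yaw -30.0 f [-0.2 -0.4 -4.2] t 3.9833 w 0.04404138207084416
```

```bash
python3 -m pendant '[{"dp":[-0.6,-1.5,0],"dr":[0,0,-1]},{"dp":[-1.6,-4,0],"dr":[0,0,-2]},{"dp":[-2.7,-7,0],"dr":[0,0,-3]},{"dp":[-3.9,-10,0],"dr":[0,0,-4]},{"dp":[-5.2,-13.5,0],"dr":[0,0,-6]},{"dp":[-6.6,-17,0],"dr":[0,0,-8]},{"dp":[-7.9,-20.5,0],"dr":[0,0,-10]},{"dp":[-9.3,-24,-0.5],"dr":[0,0,-12]},{"dp":[-10.6,-27.5,-0.5],"dr":[0,0,-14]},{"dp":[-12,-31,-0.5],"dr":[0,0,-16]},{"dp":[-13.3,-34.5,-0.5],"dr":[0,0,-18]},{"dp":[-14.7,-38,-0.7],"dr":[0,0,-19.1]},{"dp":[-16.1,-41.5,-0.7],"dr":[0,0,-19.1]},{"dp":[-17.2,-44.5,-0.7],"dr":[0,0,-19.1]},{"dp":[-17.9,-46.2,-0.7],"dr":[0,0,-19.1]},{"dp":[-18.19,-46.96,-0.7],"dr":[0,0,-19.1]},{"dp":[-18.19,-46.96,-0.7],"dr":[0,0,-19.1]},{"dp":[-18.19,-46.96,-0.7],"dr":[0,0,-19.1]},{"dp":[-18.19,-46.96,-0.7],"dr":[0,0,-19.1]}]'
python3 - <<'E'
from h import *
go([.543,.3515,.160],-10.9)
p,d=viewer.grab_frame("side");S=viewer.camera_model("side");np.save("pics/s2.npy",d)
c=cv2.resize(p[90:250,140:300],None,fx=3.5,fy=3.5,interpolation=2);cv2.imwrite("pics/s2.png",c)
print(env.observe()["joint_pos"])
E
```

```text
clock: 5.57
eef_pos: [0.5437, 0.3497, 0.2202]
tcp_rot: [0.001, 0.995, -0.096, -0.0]
wrist_force: [0.1, 0.8, -3.6]
grip_width: 0.0437
finger_force: 20.0
dp [-0.1  -0.17  6.02] dr [ 0.1  0.  -0.1] yaw -11.0 f [ 0.1  0.8 -3.6] t 5.5667 w 0.04367845665911447
[-0.13455131  0.40810875 -0.67898048  1.44566168  0.25748094  1.37893488
 -2.585357  ]
```

View pics/s2.png

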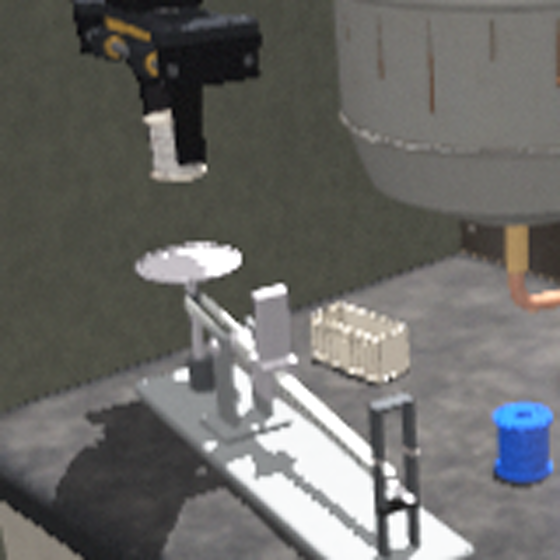

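Pan clear, reel hanging over it upright (side crop reel at (175,145), pan at (190,262)). Lowering.

```bash
python3 -m pendant '[{"dp":[-0.1,-0.17,1],"dr":[0,0,0]},{"dp":[-0.1,-0.17,2.5],"dr":[0,0,0]},{"dp":[-0.1,-0.17,4],"dr":[0,0,0]},{"dp":[-0.1,-0.17,5.2],"dr":[0,0,0]},{"dp":[-0.1,-0.17,6],"dr":[0,0,0]},{"dp":[-0.1,-0.17,6.5],"dr":[0,0,0]},{"dp":[-0.1,-0.17,6.8],"dr":[0,0,0]},{"dp":[-0.1,-0.17,7],"dr":[0,0,0]},{"dp":[-0.1,-0.17,7.2],"dr":[0,0,0]},{"dp":[-0.1,-0.17,7.2],"dr":[0,0,0]},{"dp":[-0.1,-0.17,7.2],"dr":[0,0,0]}]'
python3 -m pendant '[{"dp":[0,0,0.1],"dr":[0,0,0]},{"dp":[0,0,0.2],"dr":[0,0,0]},{"dp":[0,0,0.3],"dr":[0,0,0]},{"dp":[0,0,0.4],"dr":[0,0,0]},{"dp":[0,0,0.5],"dr":[0,0,0]},{"dp":[0,0,0.5],"dr":[0,0,0]},{"dp":[0,0,0.5],"dr":[0,0,0]}]'
python3 -m pendant '[{"dp":[0,0,0.1],"dr":[0,0,0]},{"dp":[0,0,0.2],"dr":[0,0,0]},{"dp":[0,0,0.3],"dr":[0,0,0]},{"dp":[0,0,0.4],"dr":[0,0,0]},{"dp":[0,0,0.5],"dr":[0,0,0]},{"dp":[0,0,0.5],"dr":[0,0,0]},{"dp":[0,0,0.5],"dr":[0,0,0]}]'
python3 -c "
from h import *
go([.543,.3515,.128],-10.9)"
```

```text
clock: 6.53
eef_pos: [0.543, 0.3536, 0.1495]
tcp_rot: [-0.0, 0.995, -0.095, 0.0]
wrist_force: [-0.5, 0.5, -3.3]
grip_width: 0.0441
finger_force: 20.0
clock: 7.12
eef_pos: [0.5428, 0.3534, 0.144]
tcp_rot: [0.0, 0.995, -0.095, -0.0]
wrist_force: [0.0, 0.5, -3.5]
grip_width: 0.0441
finger_force: 20.0
clock: 7.7
eef_pos: [0.5428, 0.3533, 0.139]
tcp_rot: [0.0, 0.995, -0.095, -0.0]
wrist_force: [0.0, 0.2, -2.9]
grip_width: 0.0439
finger_force: 20.0
dp [0.05 0.18 1.1 ] dr [0. 0. 0.] yaw -10.9 f [ 0.   0.2 -2.9] t 7.7 w 0.043859770016704186
```

```bash
python3 -m pendant '[{"dp":[0,0,0.1],"dr":[0,0,0]},{"dp":[0,0,0.2],"dr":[0,0,0]},{"dp":[0,0,0.3],"dr":[0,0,0]},{"dp":[0,0,0.4],"dr":[0,0,0]},{"dp":[0,0,0.5],"dr":[0,0,0]},{"dp":[0,0,0.6],"dr":[0,0,0]},{"dp":[0,0,0.6],"dr":[0,0,0]},{"dp":[0,0,0.6],"dr":[0,0,0]}]'
python3 -m pendant '[{"dp":[0,0,0.1],"dr":[0,0,0]},{"dp":[0,0,0.2],"dr":[0,0,0]},{"dp":[0,0,0.3],"dr":[0,0,0]},{"dp":[0,0,0.4],"dr":[0,0,0]},{"dp":[0,0,0.4],"dr":[0,0,0]},{"dp":[0,0,0.4],"dr":[0,0,0]}]'
python3 - <<'E'
from h import *
go([.543,.3515,.128],-10.9)
p,d=viewer.grab_frame("side");c=cv2.resize(p[120:250,150:300],None,fx=4,fy=4,interpolation=2);cv2.imwrite("pics/s3.png",c)
E
```

```text
clock: 8.37
eef_pos: [0.5428, 0.3534, 0.133]
tcp_rot: [0.0, 0.995, -0.095, -0.0]
wrist_force: [-0.3, -0.2, -3.3]
grip_width: 0.0439
finger_force: 20.0
clock: 8.87
eef_pos: [0.5429, 0.3533, 0.129]
tcp_rot: [0.0, 0.995, -0.095, -0.0]
wrist_force: [-0.4, -0.3, -3.2]
grip_width: 0.0438
finger_force: 20.0
dp [0.05 0.17 0.1 ] dr [0. 0. 0.] yaw -10.9 f [-0.4 -0.3 -3.2] t 8.8667 w 0.043792680727475754
```

View pics/s3.png

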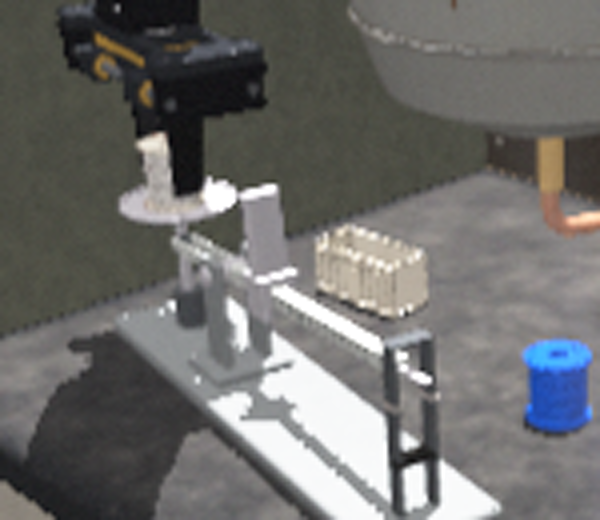

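The reel stands on the pan at crop (165,200). The beam tip is now above the gate marks at (415,380), so the pan is near its lower stop. I'll lower a little further to feel it.

```bash
python3 -m pendant '[{"dp":[0,0,0.05],"dr":[0,0,0]},{"dp":[0,0,0.1],"dr":[0,0,0]},{"dp":[0,0,0.1],"dr":[0,0,0]},{"dp":[0,0,0.1],"dr":[0,0,0]}]'
python3 -m pendant '[{"dp":[0,0,0.05],"dr":[0,0,0]},{"dp":[0,0,0.1],"dr":[0,0,0]},{"dp":[0,0,0.1],"dr":[0,0,0]},{"dp":[0,0,0.1],"dr":[0,0,0]}]'
```

```text
clock: 9.25
eef_pos: [0.5429, 0.3534, 0.1281]
tcp_rot: [-0.0, 0.995, -0.095, 0.0]
wrist_force: [-0.1, -0.0, -2.9]
grip_width: 0.0443
finger_force: 20.0
clock: 9.58
eef_pos: [0.5429, 0.3534, 0.1271]
tcp_rot: [-0.0, 0.995, -0.095, 0.0]
wrist_force: [0.1, -0.6, -1.8]
grip_width: 0.0438
finger_force: 20.0
```

```bash
python3 -m pendant '[{"dp":[0,0,0],"dr":[0,0,0]},{"dp":[0,0,0],"dr":[0,0,0]},{"dp":[0,0,0],"dr":[0,0,0]},{"dp":[0,0,0],"dr":[0,0,0]},{"dp":[0,0,0],"dr":[0,0,0]},{"dp":[0,0,-1],"dr":[0,0,0]},{"dp":[0,0,-3],"dr":[0,0,0]},{"dp":[0,0,-6],"dr":[0,0,0]},{"dp":[0,0,-8],"dr":[0,0,0]},{"dp":[0,0,-8],"dr":[0,0,0]},{"dp":[0,0,-8],"dr":[0,0,0]}]' 0.25
python3 - <<'E'
from h import *
for n in("top","side"):
    m=viewer.camera_model(n);p,d=viewer.grab_frame(n);P=cloud(m,d);cv2.imwrite(f"pics/{n}4.png",p)
    def box(a,b,lab):
        k=np.all((P>a)&(P<b),-1);q=P[k];print(n,lab,k.sum(),q.min(0).round(3) if len(q) else '',q.max(0).round(3) if len(q) else '',q.mean(0).round(3) if len(q) else '')
    box([.49,.30,.148],[.6,.41,.18],"reel");box([.48,.15,.135],[.55,.24,.2],"fin");box([.46,-.0,.06],[.51,.027,.12],"tip")
go([.515,.20,.2],-10.9)
E
```

```text
clock: 10.5
eef_pos: [0.5435, 0.354, 0.2092]
tcp_rot: [-0.001, 0.995, -0.095, 0.001]
wrist_force: [-0.4, 0.7, -0.7]
grip_width: 0.0655
finger_force: 0.0
top reel 11 [0.541 0.368 0.155] [0.556 0.375 0.158] [0.548 0.371 0.157]
top fin 81 [0.504 0.205 0.136] [0.529 0.222 0.167] [0.517 0.213 0.158]
top tip 9 [0.479 0.019 0.114] [0.485 0.027 0.12 ] [0.482 0.024 0.116]
side reel 111 [0.521 0.329 0.148] [0.564 0.372 0.161] [0.54  0.346 0.157]
side fin 140 [0.505 0.204 0.135] [0.531 0.221 0.169] [0.516 0.21  0.152]
side tip 7 [0.48  0.018 0.116] [0.483 0.025 0.119] [0.481 0.021 0.118]
dp [ 0.18 15.56  0.68] dr [0. 0. 0.] yaw -10.9 f [ 0.2 -0.3 -0.1] t 10.6 w 0.0653158962376059
```

The reel is upright on the pan, centred at about (0.5425, 0.3505), top at 0.157. Next I straddle the fin with open fingers (no grip).

```bash
python3 -m pendant '[{"dp":[0.1,2,0],"dr":[0,0,0]},{"dp":[0.16,5,0],"dr":[0,0,0]},{"dp":[0.16,8.5,0],"dr":[0,0,0]},{"dp":[0.16,12,0],"dr":[0,0,0]},{"dp":[0.16,14,0],"dr":[0,0,0]},{"dp":[0.16,14.56,0],"dr":[0,0,0]},{"dp":[0.16,14.56,0],"dr":[0,0,0]},{"dp":[0.16,14.56,0],"dr":[0,0,0]},{"dp":[0.16,14.56,0],"dr":[0,0,0]}]' 0.45
python3 - <<'E'
from h import *
go([.5167,.2099,.138],-10.9)
m=viewer.camera_model("wrist");p,d=viewer.grab_frame("wrist");cv2.imwrite("pics/w5.png",p);P=cloud(m,d)
k=np.all((P>[.48,.15,.15])&(P<[.55,.24,.18]),-1);print("fin",k.sum(),P[k].min(0).round(3) if k.any() else '',P[k].max(0).round(3) if k.any() else '',P[k].mean(0) if k.any() else '')
piv=np.array([.528,.2688]);b=np.array([.1886,.982])
for n in("top","side","wrist"):
    m=viewer.camera_model(n);_,d=viewer.grab_frame(n);P=cloud(m,d);q=P[np.isfinite(P[...,2])]
    s=-(q[:,:2]-piv)@b;l=(q[:,:2]-piv)@[b[1],-b[0]];k=(abs(l)<.006)&(s>.08)&(s<.225)&(q[:,2]>.06)&(q[:,2]<.13)
    if k.sum()>9: f=np.polyfit(s[k],q[k,2],1);print(n,k.sum(),f,np.std(q[k,2]-np.polyval(f,s[k])),s[k].min(),s[k].max())
E
```

```text
clock: 11.35
eef_pos: [0.5166, 0.2117, 0.2068]
tcp_rot: [-0.0, 0.996, -0.094, -0.0]
wrist_force: [0.0, -0.4, 0.2]
grip_width: 0.0478
finger_force: 0.0
dp [0.05 0.18 6.88] dr [-0.   0.   0.1] yaw -10.8 f [ 0.  -0.4  0.2] t 11.35 w 0.047805025994650543
fin 890 [0.506 0.208 0.15 ] [0.533 0.224 0.167] [0.5210226  0.21527331 0.16346874]
top 152 [0.10278103 0.09505987] 0.0027798578801462312 0.08486374456924592 0.2247853945145096
side 174 [0.09323337 0.09524029] 0.003865740245155045 0.08017607034583282 0.21292583881924815
wrist 2366 [0.10055216 0.09544742] 0.0007495935328886137 0.08043895784723487 0.22499689893735317
```

View pics/w5.png

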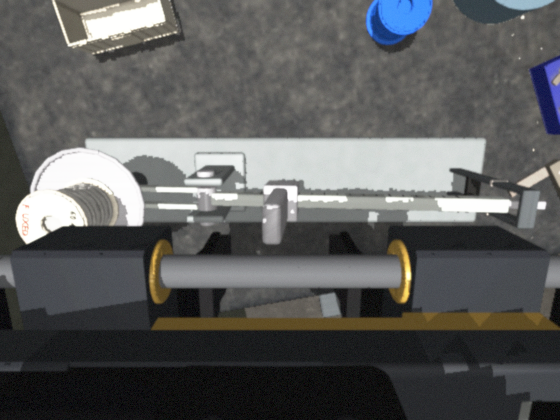

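The wrist depth gives a clean beam slope of 0.1006 (tilt −0.10, on its stop). The fin top at (273,232) lies between the fingers at (205,265) and (345,265). Descend, then push outward slowly.

```bash
cat >> h.py <<'E'
def look():
    piv=np.array([.528,.2688]);b=np.array([.1886,.982]);l_=np.array([b[1],-b[0]])
    s=env.observe();print("TCP s",(-(s["eef_pos"][:2]-piv)@b).round(4),"lat",((s["eef_pos"][:2]-piv)@l_).round(4),"z",s["eef_pos"][2].round(4),"w",round(s["grip_width"],4))
    for n in("side","wrist"):
        m=viewer.camera_model(n);im,d=viewer.grab_frame(n);P=cloud(m,d);q=P[np.isfinite(P[...,2])]
        s=-(q[:,:2]-piv)@b;l=(q[:,:2]-piv)@l_
        k=(abs(l)<.016)&(s>.02)&(s<.215)&(q[:,2]>.137)&(q[:,2]<.185)
        if k.sum()>5 and n=="side": print(n,"fin s",np.percentile(s[k],[3,50,97]).round(4),"z",q[k,2].max().round(4))
        k=(abs(l)<.0045)&(s>.05)&(s<.228)&(q[:,2]>.06)&(q[:,2]<.125)
        for i in range(5):
            if k.sum()<20: break
            f=np.polyfit(s[k],q[k,2],1);k&=abs(q[:,2]-np.polyval(f,s))<(.006,.004,.003,.002,.002)[i]
        if k.sum()>=20: print(n,k.sum(),"slope",f.round(4),s[k].min().round(3),s[k].max().round(3))
E
python3 -m pendant '[{"dp":[0,0.1,2],"dr":[0,0,0]},{"dp":[0,0.1,4],"dr":[0,0,0]},{"dp":[0,0.1,5.5],"dr":[0,0,0]},{"dp":[0,0.1,6.5],"dr":[0,0,0]},{"dp":[0,0.1,6.9],"dr":[0,0,0]},{"dp":[0,0.1,6.9],"dr":[0,0,0]},{"dp":[0,0.1,6.9],"dr":[0,0,0]}]'
python3 -m pendant '[{"dp":[0,0.4,0],"dr":[0,0,0]},{"dp":[0,0.8,0],"dr":[0,0,0]},{"dp":[0,1.1,0],"dr":[0,0,0]},{"dp":[0,1.4,0],"dr":[0,0,0]},{"dp":[0,1.6,0],"dr":[0,0,0]},{"dp":[0,1.8,0],"dr":[0,0,0]},{"dp":[0,2.1,0],"dr":[0,0,0]},{"dp":[0,2.4,0],"dr":[0,0,0]},{"dp":[0,2.8,0],"dr":[0,0,0]},{"dp":[0,3.2,0],"dr":[0,0,0]},{"dp":[0,3.6,0],"dr":[0,0,0]},{"dp":[0,4,0],"dr":[0,0,0]},{"dp":[0,4.4,0],"dr":[0,0,0]},{"dp":[0,4.8,0],"dr":[0,0,0]},{"dp":[0,5.2,0],"dr":[0,0,0]},{"dp":[0,5.5,0],"dr":[0,0,0]},{"dp":[0,5.5,0],"dr":[0,0,0]}]'
python3 -c "
from h import *
look()"
```

```text
clock: 12.13
eef_pos: [0.517, 0.2096, 0.1387]
tcp_rot: [-0.0, 0.996, -0.095, 0.0]
wrist_force: [-0.8, 0.4, 0.4]
grip_width: 0.0478
finger_force: 0.0
clock: 13.55
eef_pos: [0.5062, 0.1541, 0.138]
tcp_rot: [0.0, 0.995, -0.095, -0.0]
wrist_force: [0.7, 1.1, 0.1]
grip_width: 0.048
finger_force: 0.4
TCP s 0.1167 lat 0.0002 z 0.138 w 0.048
side fin s [0.0872 0.1071 0.1546] z 0.1848
side 77 slope [0.0615 0.0977] 0.055 0.224
wrist 1963 slope [0.0695 0.0955] 0.05 0.179
```

```bash
python3 -m pendant '[{"dp":[0,0.3,0],"dr":[0,0,0]},{"dp":[0,0.6,0],"dr":[0,0,0]},{"dp":[0,1,0],"dr":[0,0,0]},{"dp":[0,1.4,0],"dr":[0,0,0]},{"dp":[0,1.8,0],"dr":[0,0,0]},{"dp":[0,2.1,0],"dr":[0,0,0]},{"dp":[0,2.4,0],"dr":[0,0,0]},{"dp":[0,2.6,0],"dr":[0,0,0]},{"dp":[0,2.6,0],"dr":[0,0,0]},{"dp":[0,2.2,0],"dr":[0,0,0]},{"dp":[0,1.4,0],"dr":[0,0,0]},{"dp":[0,0.9,0],"dr":[0,0,0]},{"dp":[0,0.9,0],"dr":[0,0,0]}]'
python3 -m pendant '[{"dp":[0,0,0],"dr":[0,0,0]},{"dp":[0,0,0],"dr":[0,0,0]},{"dp":[0,0,0],"dr":[0,0,0]},{"dp":[0,0,0],"dr":[0,0,0]},{"dp":[0,0,0],"dr":[0,0,0]},{"dp":[0,0,0],"dr":[0,0,0]},{"dp":[0,0,0],"dr":[0,0,0]},{"dp":[0,0,0],"dr":[0,0,0]},{"dp":[0,0,0],"dr":[0,0,0]},{"dp":[0,0,0],"dr":[0,0,0]},{"dp":[0,0,0],"dr":[0,0,0]},{"dp":[0,0,0],"dr":[0,0,0]},{"dp":[0,0,0],"dr":[0,0,0]},{"dp":[0,0,0],"dr":[0,0,0]},{"dp":[0,0,0],"dr":[0,0,0]},{"dp":[0,0,0],"dr":[0,0,0]},{"dp":[0,0,0],"dr":[0,0,0]},{"dp":[0,0,0],"dr":[0,0,0]}]'
python3 -c "
from h import *
look()"
```

```text
clock: 14.73
eef_pos: [0.5048, 0.1482, 0.1382]
tcp_rot: [-0.0, 0.996, -0.094, 0.0]
wrist_force: [0.1, -0.3, -0.1]
grip_width: 0.0477
finger_force: 0.0
clock: 16.23
eef_pos: [0.5047, 0.1463, 0.1381]
tcp_rot: [-0.0, 0.995, -0.095, 0.0]
wrist_force: [0.1, 0.2, 0.2]
grip_width: 0.0476
finger_force: 0.0
TCP s 0.1247 lat 0.0002 z 0.1381 w 0.0476
side fin s [0.0949 0.1301 0.1631] z 0.1849
side 69 slope [0.096  0.0977] 0.051 0.21
wrist 1879 slope [0.1009 0.0954] 0.051 0.185
```

```bash
python3 -m pendant '[{"dp":[0,0.4,0],"dr":[0,0,0]},{"dp":[0,0.8,0],"dr":[0,0,0]},{"dp":[0,1.1,0],"dr":[0,0,0]},{"dp":[0,1.4,0],"dr":[0,0,0]},{"dp":[0,1.7,0],"dr":[0,0,0]},{"dp":[0,2.0,0],"dr":[0,0,0]},{"dp":[0,2.3,0],"dr":[0,0,0]},{"dp":[0,2.6,0],"dr":[0,0,0]},{"dp":[0,2.8,0],"dr":[0,0,0]},{"dp":[0,2.9,0],"dr":[0,0,0]},{"dp":[0,2.9,0],"dr":[0,0,0]},{"dp":[0,2.4,0],"dr":[0,0,0]},{"dp":[0,1.6,0],"dr":[0,0,0]},{"dp":[0,1.2,0],"dr":[0,0,0]},{"dp":[0,1.2,0],"dr":[0,0,0]}]'
python3 -m pendant '[{"dp":[0,0,0],"dr":[0,0,0]},{"dp":[0,0,0],"dr":[0,0,0]},{"dp":[0,0,0],"dr":[0,0,0]},{"dp":[0,0,0],"dr":[0,0,0]},{"dp":[0,0,0],"dr":[0,0,0]},{"dp":[0,0,0],"dr":[0,0,0]},{"dp":[0,0,0],"dr":[0,0,0]},{"dp":[0,0,0],"dr":[0,0,0]},{"dp":[0,0,0],"dr":[0,0,0]},{"dp":[0,0,0],"dr":[0,0,0]},{"dp":[0,0,0],"dr":[0,0,0]},{"dp":[0,0,0],"dr":[0,0,0]},{"dp":[0,0,0],"dr":[0,0,0]},{"dp":[0,0,0],"dr":[0,0,0]},{"dp":[0,0,0],"dr":[0,0,0]},{"dp":[0,0,0],"dr":[0,0,0]}]'
python3 - <<'E'
from h import *
look()
p,d=viewer.grab_frame("side");cv2.imwrite("pics/s6.png",cv2.resize(p[120:260,150:310],None,fx=4,fy=4,interpolation=2))
E
```

```text
clock: 17.58
eef_pos: [0.5024, 0.1363, 0.1381]
tcp_rot: [-0.0, 0.996, -0.094, -0.0]
wrist_force: [-0.2, -0.3, -1.2]
grip_width: 0.0477
finger_force: 0.0
clock: 18.92
eef_pos: [0.5024, 0.1345, 0.1381]
tcp_rot: [0.0, 0.995, -0.095, -0.0]
wrist_force: [0.3, 0.7, 0.2]
grip_width: 0.0479
finger_force: 0.0
TCP s 0.1367 lat 0.0002 z 0.1381 w 0.0479
side fin s [0.106  0.1437 0.1748] z 0.185
side 70 slope [0.0957 0.0976] 0.05 0.228
wrist 1877 slope [0.0999 0.0955] 0.05 0.197
```

View pics/s6.png

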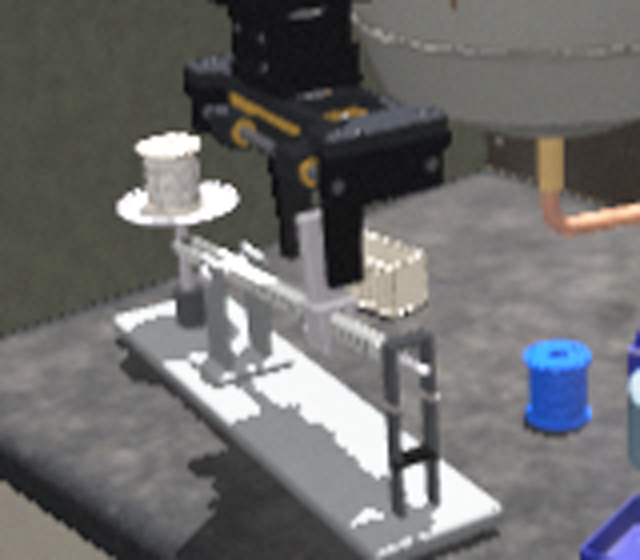

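The reel stands upright on the pan at (168,170), the fin is between the fingers at (310,250), and the beam tip is still up. I'll push another 12 mm.

```bash
python3 -m pendant '[{"dp":[0,0.4,0],"dr":[0,0,0]},{"dp":[0,0.8,0],"dr":[0,0,0]},{"dp":[0,1.1,0],"dr":[0,0,0]},{"dp":[0,1.4,0],"dr":[0,0,0]},{"dp":[0,1.7,0],"dr":[0,0,0]},{"dp":[0,2.0,0],"dr":[0,0,0]},{"dp":[0,2.3,0],"dr":[0,0,0]},{"dp":[0,2.6,0],"dr":[0,0,0]},{"dp":[0,2.8,0],"dr":[0,0,0]},{"dp":[0,2.9,0],"dr":[0,0,0]},{"dp":[0,2.9,0],"dr":[0,0,0]},{"dp":[0,2.4,0],"dr":[0,0,0]},{"dp":[0,1.6,0],"dr":[0,0,0]},{"dp":[0,1.2,0],"dr":[0,0,0]},{"dp":[0,1.2,0],"dr":[0,0,0]}]'
python3 -m pendant '[{"dp":[0,0,0],"dr":[0,0,0]},{"dp":[0,0,0],"dr":[0,0,0]},{"dp":[0,0,0],"dr":[0,0,0]},{"dp":[0,0,0],"dr":[0,0,0]},{"dp":[0,0,0],"dr":[0,0,0]},{"dp":[0,0,0],"dr":[0,0,0]},{"dp":[0,0,0],"dr":[0,0,0]},{"dp":[0,0,0],"dr":[0,0,0]},{"dp":[0,0,0],"dr":[0,0,0]},{"dp":[0,0,0],"dr":[0,0,0]},{"dp":[0,0,0],"dr":[0,0,0]},{"dp":[0,0,0],"dr":[0,0,0]},{"dp":[0,0,0],"dr":[0,0,0]},{"dp":[0,0,0],"dr":[0,0,0]},{"dp":[0,0,0],"dr":[0,0,0]},{"dp":[0,0,0],"dr":[0,0,0]},{"dp":[0,0,0],"dr":[0,0,0]},{"dp":[0,0,0],"dr":[0,0,0]}]'
python3 -c "
from h import *
look()"
```

```text
clock: 20.32
eef_pos: [0.5002, 0.1244, 0.1382]
tcp_rot: [-0.0, 0.996, -0.094, 0.0]
wrist_force: [-0.0, -0.1, -0.2]
grip_width: 0.0476
finger_force: 0.0
clock: 21.82
eef_pos: [0.5001, 0.1227, 0.1381]
tcp_rot: [-0.0, 0.995, -0.095, 0.0]
wrist_force: [0.7, 1.0, 0.3]
grip_width: 0.0479
finger_force: 0.0
TCP s 0.1487 lat 0.0002 z 0.1381 w 0.0479
side fin s [0.1183 0.1573 0.1875] z 0.1848
side 78 slope [0.0217 0.0979] 0.051 0.228
wrist 2255 slope [0.0281 0.0953] 0.05 0.228
```

```bash
python3 -m pendant '[{"dp":[0,0.4,0],"dr":[0,0,0]},{"dp":[0,0.8,0],"dr":[0,0,0]},{"dp":[0,1.1,0],"dr":[0,0,0]},{"dp":[0,1.4,0],"dr":[0,0,0]},{"dp":[0,1.6,0],"dr":[0,0,0]},{"dp":[0,1.8,0],"dr":[0,0,0]},{"dp":[0,1.95,0],"dr":[0,0,0]},{"dp":[0,2.1,0],"dr":[0,0,0]},{"dp":[0,2.2,0],"dr":[0,0,0]},{"dp":[0,2.2,0],"dr":[0,0,0]},{"dp":[0,2.2,0],"dr":[0,0,0]},{"dp":[0,1.7,0],"dr":[0,0,0]},{"dp":[0,0.9,0],"dr":[0,0,0]},{"dp":[0,0.5,0],"dr":[0,0,0]},{"dp":[0,0.5,0],"dr":[0,0,0]}]'
python3 -m pendant '[{"dp":[0,0,0],"dr":[0,0,0]},{"dp":[0,0,0],"dr":[0,0,0]},{"dp":[0,0,0],"dr":[0,0,0]},{"dp":[0,0,0],"dr":[0,0,0]},{"dp":[0,0,0],"dr":[0,0,0]},{"dp":[0,0,0],"dr":[0,0,0]},{"dp":[0,0,0],"dr":[0,0,0]},{"dp":[0,0,0],"dr":[0,0,0]},{"dp":[0,0,0],"dr":[0,0,0]},{"dp":[0,0,0],"dr":[0,0,0]},{"dp":[0,0,0],"dr":[0,0,0]},{"dp":[0,0,0],"dr":[0,0,0]},{"dp":[0,0,0],"dr":[0,0,0]},{"dp":[0,0,0],"dr":[0,0,0]},{"dp":[0,0,0],"dr":[0,0,0]},{"dp":[0,0,0],"dr":[0,0,0]},{"dp":[0,0,0],"dr":[0,0,0]},{"dp":[0,0,0],"dr":[0,0,0]}]'
python3 -c "
from h import *
look()"
```

```text
clock: 23.17
eef_pos: [0.4992, 0.1195, 0.1381]
tcp_rot: [-0.0, 0.996, -0.094, -0.0]
wrist_force: [-0.7, 0.3, -0.3]
grip_width: 0.0479
finger_force: 0.0
clock: 24.67
eef_pos: [0.4992, 0.1178, 0.1381]
tcp_rot: [-0.0, 0.995, -0.095, 0.0]
wrist_force: [1.3, -0.8, 0.0]
grip_width: 0.0475
finger_force: 0.0
TCP s 0.1537 lat 0.0002 z 0.1381 w 0.0475
side fin s [0.1233 0.1601 0.1919] z 0.1848
side 73 slope [0.0136 0.0975] 0.051 0.223
wrist 2353 slope [0.0142 0.0954] 0.05 0.228
```

```bash
python3 -m pendant '[{"dp":[0,0.4,0],"dr":[0,0,0]},{"dp":[0,0.8,0],"dr":[0,0,0]},{"dp":[0,1.1,0],"dr":[0,0,0]},{"dp":[0,1.4,0],"dr":[0,0,0]},{"dp":[0,1.6,0],"dr":[0,0,0]},{"dp":[0,1.75,0],"dr":[0,0,0]},{"dp":[0,1.85,0],"dr":[0,0,0]},{"dp":[0,1.95,0],"dr":[0,0,0]},{"dp":[0,1.95,0],"dr":[0,0,0]},{"dp":[0,1.95,0],"dr":[0,0,0]},{"dp":[0,1.5,0],"dr":[0,0,0]},{"dp":[0,0.7,0],"dr":[0,0,0]},{"dp":[0,0.3,0],"dr":[0,0,0]},{"dp":[0,0.3,0],"dr":[0,0,0]}]'
python3 -m pendant '[{"dp":[0,0,0],"dr":[0,0,0]},{"dp":[0,0,0],"dr":[0,0,0]},{"dp":[0,0,0],"dr":[0,0,0]},{"dp":[0,0,0],"dr":[0,0,0]},{"dp":[0,0,0],"dr":[0,0,0]},{"dp":[0,0,0],"dr":[0,0,0]},{"dp":[0,0,0],"dr":[0,0,0]},{"dp":[0,0,0],"dr":[0,0,0]},{"dp":[0,0,0],"dr":[0,0,0]},{"dp":[0,0,0],"dr":[0,0,0]},{"dp":[0,0,0],"dr":[0,0,0]},{"dp":[0,0,0],"dr":[0,0,0]},{"dp":[0,0,0],"dr":[0,0,0]},{"dp":[0,0,0],"dr":[0,0,0]},{"dp":[0,0,0],"dr":[0,0,0]},{"dp":[0,0,0],"dr":[0,0,0]},{"dp":[0,0,0],"dr":[0,0,0]},{"dp":[0,0,0],"dr":[0,0,0]}]'
python3 -c "
from h import *
look()"
```

```text
clock: 25.93
eef_pos: [0.4986, 0.1165, 0.1381]
tcp_rot: [-0.0, 0.996, -0.094, -0.0]
wrist_force: [-0.4, 0.9, -0.4]
grip_width: 0.0479
finger_force: 0.0
clock: 27.43
eef_pos: [0.4986, 0.1149, 0.1381]
tcp_rot: [-0.0, 0.995, -0.095, -0.0]
wrist_force: [0.8, -0.3, 0.1]
grip_width: 0.0478
finger_force: 0.0
TCP s 0.1567 lat 0.0002 z 0.1381 w 0.0478
side fin s [0.1267 0.1622 0.1946] z 0.1849
side 81 slope [0.0014 0.0975] 0.052 0.228
wrist 2426 slope [0.0034 0.0953] 0.051 0.228
```

```bash
python3 -m pendant '[{"dp":[0,0.4,0],"dr":[0,0,0]},{"dp":[0,0.8,0],"dr":[0,0,0]},{"dp":[0,1.1,0],"dr":[0,0,0]},{"dp":[0,1.3,0],"dr":[0,0,0]},{"dp":[0,1.45,0],"dr":[0,0,0]},{"dp":[0,1.55,0],"dr":[0,0,0]},{"dp":[0,1.65,0],"dr":[0,0,0]},{"dp":[0,1.73,0],"dr":[0,0,0]},{"dp":[0,1.73,0],"dr":[0,0,0]},{"dp":[0,1.73,0],"dr":[0,0,0]},{"dp":[0,1.3,0],"dr":[0,0,0]},{"dp":[0,0.5,0],"dr":[0,0,0]},{"dp":[0,0.1,0],"dr":[0,0,0]},{"dp":[0,0.1,0],"dr":[0,0,0]}]'
python3 -m pendant '[{"dp":[0,0,0],"dr":[0,0,0]},{"dp":[0,0,0],"dr":[0,0,0]},{"dp":[0,0,0],"dr":[0,0,0]},{"dp":[0,0,0],"dr":[0,0,0]},{"dp":[0,0,0],"dr":[0,0,0]},{"dp":[0,0,0],"dr":[0,0,0]},{"dp":[0,0,0],"dr":[0,0,0]},{"dp":[0,0,0],"dr":[0,0,0]},{"dp":[0,0,0],"dr":[0,0,0]},{"dp":[0,0,0],"dr":[0,0,0]},{"dp":[0,0,0],"dr":[0,0,0]},{"dp":[0,0,0],"dr":[0,0,0]},{"dp":[0,0,0],"dr":[0,0,0]},{"dp":[0,0,0],"dr":[0,0,0]},{"dp":[0,0,0],"dr":[0,0,0]},{"dp":[0,0,0],"dr":[0,0,0]},{"dp":[0,0,0],"dr":[0,0,0]},{"dp":[0,0,0],"dr":[0,0,0]}]'
python3 -c "
from h import *
look()"
```

```text
clock: 28.7
eef_pos: [0.4985, 0.1156, 0.1382]
tcp_rot: [-0.0, 0.996, -0.094, 0.0]
wrist_force: [-0.1, -0.2, -0.1]
grip_width: 0.0478
finger_force: 0.0
clock: 30.2
eef_pos: [0.4984, 0.1139, 0.1381]
tcp_rot: [-0.0, 0.995, -0.095, -0.0]
wrist_force: [0.1, 1.6, -0.3]
grip_width: 0.0477
finger_force: 0.0
TCP s 0.1577 lat 0.0002 z 0.1381 w 0.0477
side fin s [0.1282 0.1629 0.1954] z 0.1849
side 86 slope [0.0003 0.0975] 0.05 0.227
wrist 2396 slope [0.0024 0.0953] 0.05 0.228
```

```bash
python3 -m pendant '[{"dp":[0,0,-0.5],"dr":[0,0,0]},{"dp":[0,0,-1.5],"dr":[0,0,0]},{"dp":[0,0,-3],"dr":[0,0,0]},{"dp":[0,0,-5],"dr":[0,0,0]},{"dp":[0,0,-7],"dr":[0,0,0]},{"dp":[0,0,-8],"dr":[0,0,0]},{"dp":[0,0,-8],"dr":[0,0,0]},{"dp":[0,0,-8],"dr":[0,0,0]},{"dp":[0,0,-8],"dr":[0,0,0]},{"dp":[0,0,-8],"dr":[0,0,0]},{"dp":[0,0,-8],"dr":[0,0,0]},{"dp":[0,0,-8],"dr":[0,0,0]},{"dp":[0,0,-8],"dr":[0,0,0]},{"dp":[0,0,-8],"dr":[0,0,0]},{"dp":[0,0,-8],"dr":[0,0,0]},{"dp":[0,0,-8],"dr":[0,0,0]},{"dp":[0,0,-8],"dr":[0,0,0]},{"dp":[0,0,-8],"dr":[0,0,0]}]'
python3 - <<'E'
from h import *
look()
piv=np.array([.528,.2688]);b=np.array([.1886,.982]);l_=np.array([b[1],-b[0]])
for n in("wrist","side","top"):
    m=viewer.camera_model(n);p,d=viewer.grab_frame(n);P=cloud(m,d);q=P[np.isfinite(P[...,2])]
    s=-(q[:,:2]-piv)@b;l=(q[:,:2]-piv)@l_
    k=(abs(l)>.018)&(abs(l)<.04)&(s>.05)&(s<.225)&(abs(q[:,2]-.018)<.006);print(n,"plate slope",np.polyfit(s[k],q[k,2],1).round(4),k.sum())
    if n=="side": cv2.imwrite("pics/s7.png",cv2.resize(p[120:260,150:310],None,fx=4,fy=4,interpolation=2))
E
```

```text
clock: 31.8
eef_pos: [0.4984, 0.1139, 0.2181]
tcp_rot: [-0.0, 0.995, -0.095, 0.0]
wrist_force: [0.6, 0.2, 0.4]
grip_width: 0.0474
finger_force: 0.0
TCP s 0.1577 lat 0.0002 z 0.2181 w 0.0474
side fin s [0.1546 0.1619 0.1645] z 0.1629
side 82 slope [-0.0013  0.0977] 0.05 0.228
wrist 1733 slope [0.0015 0.0954] 0.05 0.228
wrist plate slope [-0.0004  0.0174] 5741
side plate slope [-0.0021  0.0199] 510
top plate slope [-0.0154  0.0201] 33
```

View pics/s7.png

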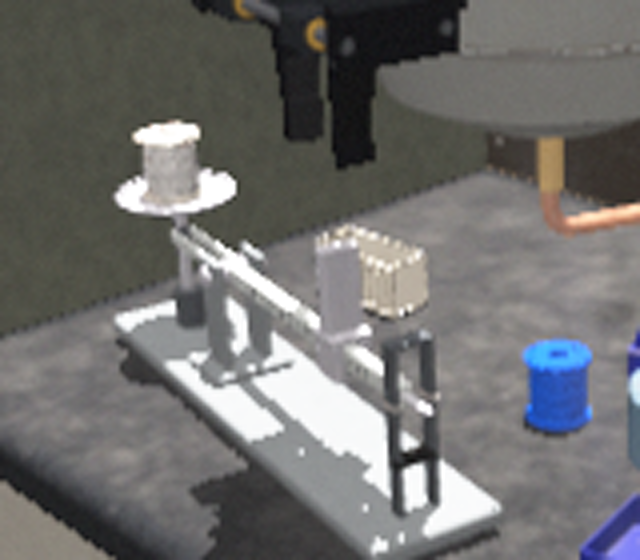

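The beam lies level to about 2 mrad, with its tip between the white marks at (392–430, 395–408). The reel is upright on the pan, and the gripper is clear.

```bash
python3 -c "
from bench import ticket
print(ticket.close_job())"
```

```text
the job is handed in; nothing more can be done
None
```

The taller reel stands upright on the pan, the beam rests level by itself to about 2 mrad by my depth measurements, nothing is touching the balance, and I handed the job in at about 32 s.

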